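Set the cheese chiller's thermostat and lock its guard

TASK

The guard over the cheese chiller's thermostat has been left open: turn the pointer dial clockwise to 5, counting one click for each number up from the stop at 0, then swing the guard shut over it. Lock the guard with the flat key from the knife rack by giving the slotted stud a quarter turn clockwise as far as it goes, and hang the key back in its slot in the rack. Leave the cheese, tubs and other loose things on the counter where they are.

Things in the scene. Friction and masses are not known exactly. Their poses are not given: they have to be found in the camera images.
- chiller: Chilled deck with a control console on the robot's side, fixed. Origin on the counter under the dial's axis; z up; -x is the robot's side. Console: x -100..100 mm, y -135..72, flat top 90 mm above the counter. The deck begins at x = +100 (112 mm high there; cheese from x = +158, up to 180 mm above the counter), y -270..370.
- dial_axis (a point): Point on the console's top where the dial's axis comes out; axes as the chiller's. Nine black ticks on a white plate mark the places, growing thicker from 0 to 8. With the dial at 0 the pointer lies 60 degrees clockwise (seen from above) from the chiller's +x; at 4 it points along -x; at 5 it lies 30 degrees further clockwise.
- dial (a joint): Thermostat dial, rad, grows clockwise seen from above. 0 at the anticlockwise stop (number 0); one click = 0.5236 rad (30 degrees), nine clicked places 0..8, so 5 = 2.618. Let go, it springs into the nearest place. About 0.15 N m (3 N at the pointer's end) turns it over a click. Starts at one of 0 to 3.
- pointer_tip (a point): End of the dial's pointer, on its top with the white line, 58 mm from the axis, 29 mm above the console's top. The pointer is a black bar 14 mm wide, from 20 mm behind the axis to 58 mm before it, 3 to 29 mm above the console's top; round the axis is a hub 40 mm across, 19 mm high. The bar's sides can be pushed with a closed gripper.
- hood (a joint): Hinged guard, rad: 0 shut (flat on the console), 1.85 fully open, leaning back away from the dial; starts at 1.65 to 1.85, when its flange reaches 290 mm above the counter. The hinge is a little stiff (about 0.17 N m): open, it stays where it is left; below about 0.5 it sinks shut by itself.
- hinge (a point): Middle of the guard's hinge line on the console's top; fixed, axes as the chiller's, hinge along x. Shut, the guard is a hollow box 140 mm along x, from the hinge to y = -140, its clear flat top 44 mm above the console; a flange 70 mm along x, 5 mm thick, goes on to y = -190. Open, it stands on the dial's +y side, the clear top facing +y, 80 mm free behind it.
- stud (a joint): Quarter-turn stud in the guard's flange, rad, grows clockwise seen from above: 0 unlocked (slot along the chiller's y), 1.571 locked at its stop (slot along the chiller's x). Starts at 0 to 0.12; turns with about 0.06 N m. Locked, it holds the guard down.
- slot (a point): Middle of the mouth of the slot in the stud's head, moves with guard and stud; z out of the head, y along the slot. With the guard shut it lies 96 mm to the chiller's -y from dial_axis, 104 mm above the counter. Head 38 mm across, slot 8 mm wide, 7 mm deep, open at both ends.
- key: Flat steel T key, 119 mm long, hanging upright in the rack. Origin in the middle of its shoulders; z up along the key, y across its width, x across its thickness. Handle above the origin 60 mm wide, 44 mm high, 6 mm thick (grip it across x). Shank below 22 x 5 mm, ending in a blade 26 mm wide, 4 mm thick, its end 75 mm below the origin.
- key_tip (a point): Middle of the end of the key's blade; axes as the key's.
- rack_slot (a point): Middle of the slot in the rack in which the key hangs, on top of the rack's plate, 105 mm above the counter; y along the slot, z up. Slot 32 mm long, 12 mm wide, in a plate 60 mm across; the key's shoulders rest on the plate. Two cheese knives, handles up to 85 mm above the plate, hang 85 mm and more away along -y.
- rack: Steel knife rack, 190 x 80 mm, 105 mm high, fixed to the counter. Origin in the middle of its underside; y along its length.
- gouda_a: Loose round cheese, 86 mm across, 45 mm high, to the left of the console. Origin under its middle. Leave alone.
- gouda_b: Loose round cheese like the other, further left. Leave alone.
- wedge_pack: Loose wrapped piece of cheese, 120 x 75 x 34 mm, on the robot's side of the rack. Leave alone.
- toothpick_tub: Loose clear tub of toothpicks, 74 mm across, 78 mm high, on the robot's side between console and rack. Leave alone.
- sample_tub: Loose clear tub of cheese cubes, 94 mm across, 68 mm high, right of the rack. Leave alone.
- cracker_box: Loose upright cracker carton, 50 x 85 mm, 155 mm high, behind the rack. Leave alone.
- spreader: Loose spatula with a wooden handle, about 280 mm long, far left. Leave alone.
Things that resemble listed ones, but are neither listed nor needed, are in the scene too. What is meant by the key is not blue, purple or red, and is the smaller of those in its own colour.

How it is judged:
By the outcome, as a careful person would: the job done as asked, in the order asked, and still so for the second after the job is handed in, with the robot touching nothing.
It also fails if it takes over 72 s, if anything falls off the work surface, if the arm or the gripper's body presses on something with over 40 N, if the wrist force passes 120 N, or if a joint passes its speed limit or range.

ROBOT

A 7-joint arm with a two-finger parallel gripper is mounted at the origin on the work surface. World frame = base frame: x ahead of the robot, y to its left, z up, the work surface at z = 0. Lengths are in mm, angles in rad, forces in N, time in s.
With the tool pointing down it reaches from about 425 to 1025 mm from the base axis. Payload 9.4 kg.
Tool frame: the origin (TCP) lies where the fingers leave the gripper's body, on its centre line; the fingertips stand 84 mm ahead of it and the grasp point (between the pads) lies 65 mm ahead of it (tips_ahead is the distance from the TCP to the fingertips, in mm); z points along the fingers, y is the line along which they close (so a half turn about z gives the same grasp; the last joint's range is limited). The gripper opens to 93 mm and grips with 3 to 60 N. Pads are 15 mm wide; open, the fingers measure 128 mm over their backs; the gripper's body (75 mm by 188 mm) begins 65 mm behind the grasp point.
Start: joints at [-1.39, 0.599, -0.003, 1.599, 0.002, 0.943, -0.08], TCP at [184.843, 701.04, 302.718] pointing down, gripper open.
Joint ranges: [-2.57, 2.57], [-0.35, 1.97], [-1.29, 1.29], [0.11, 2.56], [-1.05, 4.19], [0.11, 1.86], [-2.63, 2.63]. Speed limits (rad/s): [2.22, 2.22, 3.01, 3.01, 3.14, 3.14, 3.14].

INTERFACE

Orientations are given as [roll, pitch, yaw] about the fixed x, y, z axes, in that order (R = Rz(yaw) Ry(pitch) Rx(roll)).
In Python, from bench import * gives the robot as it stands.
- The arm moves only by the tool drive_tool, never from a script. Its argument "targets" is a list that holds one entry, the list of rows, each a list of 7 numbers: the shift along the tool's x, y, z in cm, then the turn, a rotation vector about the tool's x, y, z in rad, then the opening, from 0 (shut) to 1 (fully open). In form: [[[tx, ty, tz, wx, wy, wz, claw], ...]]. A call has 1 to 12 rows; each row shifts and turns the commanded pose from where the row before left it, along the tool's axes as they then stand; what a row does not reach is not made up. A row lasts 1/12 s, in which the tool goes at most 41.7 mm and 7.16 degrees, less where a joint would pass 70% of its speed; a pose out of reach is approached as far as the arm can. A call is refused whole if a number of a shift passes 4.17 or a number of a turn 0.125, either way. A call with a gripper value outside its range is refused whole. The fingers move at their own pace and stop on an object; "newtons" is the grip in N (left out, the last holds). Time passes only in rows, so rows that do not move let the fingers close. It gives the time, the measured TCP pose, the force, the opening and the grip force at its end, in the units of the state.
- get_state(): the state, without advancing time (a new reading comes with each control period).
- capture(name): name is "scene" or "top" or "wrist"; returns a dict with "pixels" (480x640x3 uint8, blue, green, red), "depth" (480x640 float32, mm along the optical axis (not along the pixel's ray), 0 where there is no reading), "mtx" (3x3 intrinsics, pixels), "camera_from_world" (4x4, takes a point from world to camera coordinates); the wrist camera has in their place "tool_from_camera" (4x4, takes a point from camera to tool coordinates, whose origin is the TCP and whose axes are the flange's). Camera axes: x right, y up, looking along -z (the intrinsics and any distortion apply to the point x, -y, -z); pixel columns grow to the right and rows downward; lengths in mm; the calibration is good to about 2 mm. A picture is of the moment at which its call begins: read the wrist's pose just before it.
- job_done(): hands the job in; it is judged then, once.
The state is a dict: "time_s": time; "joint_positions": joint angles; "qd": joint speeds; "effort": joint torques, N m; "ee_pos": TCP position; "eef_rot": TCP orientation; "wrist_force": force on the tool from outside, world axes, zero at the start; "torque": the same for the moment, N m; "width": opening from 0.0 (shut) to 1.0 (fully open); "grasp_force": force on a finger pad.
Only numpy, scipy, OpenCV 4.12 (cv2) and the standard library are available. Lean on these libraries where they do the work, as an engineer would, in place of code of your own. Each camera call takes 0.05 s, during which the arm holds its last target. There are 200 camera calls.

## Working session

There is one attempt and no reset: what is moved stays moved. The work goes in short steps, Python scripts to look and compute and a tool call to move; the robot and the scene stay as the last step left them, time stands still between calls to the robot, and variables do not carry over. Pictures are saved under pics/ and viewed, at most 13 in all, crops included, and the job is handed in when it is done.

Besides the shell and the picture viewer there is one more tool, called after "Call:" as name(argument=value, ...), one argument or row to a line, values as JSON. drive_tool: Moves the arm, as the interface text tells. Its arguments: {"type":"object","properties":{"targets":{"type":"array","items":{"type":"array","items":{"type":"array","items":{"type":"number"}}}},"newtons":{"type":"number"}},"required":["targets"]}

```bash
mkdir -p pics; ls
cat > h.py <<'E'
from bench import *
import numpy as np, cv2
from scipy.spatial.transform import Rotation as R
def pt(c,u,v,d):
    K=c["mtx"]; p=np.array([(u-K[0,2])/K[0,0]*d,-(v-K[1,2])/K[1,1]*d,-d,1.])
    return (np.linalg.inv(c["camera_from_world"])@p)[:3]
def cloud(c):
    K=c["mtx"];d=c["depth"].astype(float);v,u=np.mgrid[0:480,0:640]
    p=np.stack([(u-K[0,2])/K[0,0]*d,-(v-K[1,2])/K[1,1]*d,-d,np.ones_like(d)],-1)
    T=c["T"] if "T" in c else np.linalg.inv(c["camera_from_world"])
    w=(p@T.T)[...,:3]; w[d<=0]=np.nan
    return w
def proj(c,P):
    p=c["camera_from_world"]@np.append(P,1); K=c["mtx"]
    return K[0,0]*p[0]/-p[2]+K[0,2], K[1,1]*-p[1]/-p[2]+K[1,2]
def wrist():
    s=get_state(); c=capture("wrist"); T=np.eye(4)
    T[:3,:3]=R.from_euler("xyz",s["eef_rot"]).as_matrix(); T[:3,3]=s["ee_pos"]
    c["T"]=T@c["tool_from_camera"]; c["camera_from_world"]=np.linalg.inv(c["T"]); return c
E
python3 - <<'E'
from h import *
s=get_state(); print(s)
for n in("scene","top"):
    c=capture(n); np.savez("pics/"+n,**c); cv2.imwrite(f"pics/{n}.png",c["pixels"])
    print(n,np.linalg.inv(c["camera_from_world"]).round(2).tolist(),c["mtx"].tolist(),[k for k in c])
E
```

```text
pics
{'time_s': 0.0, 'joint_positions': array([-1.38971116,  0.60015382, -0.00254987,  1.60012948,  0.00181463,
        0.94289221, -0.0798054 ]), 'qd': array([-0.00105623, -0.00066838,  0.00126699, -0.00109511, -0.00098283,
       -0.00062631,  0.00046343]), 'effort': array([-8.24963881e-04, -7.65077591e+01,  1.49668369e+00, -2.52341706e+01,
       -5.24947315e-02,  1.73196103e-02,  1.74232714e-04]), 'ee_pos': array([184.7450312 , 700.69596074, 301.83918426]), 'eef_rot': array([-3.14001923e+00,  1.52658334e-04,  2.88387479e+00]), 'wrist_force': array([-0.18466152,  0.204423  , -0.60469503]), 'torque': array([0.06710086, 0.00245038, 0.04442698]), 'grasp_force': 0.0, 'width': 0.9994797202927979}
scene [[0.36, -0.65, 0.67, 1257.68], [0.93, 0.26, -0.25, -278.42], [-0.02, 0.71, 0.7, 872.59], [0.0, 0.0, 0.0, 1.0]] [[473.99370334806207, 0.0, 326.2003493348343], [0.0, 473.99370334806207, 229.36045322949326], [0.0, 0.0, 1.0]] ['pixels', 'depth', 'mtx', 'camera_from_world']
top [[0.03, 0.99, -0.15, 342.81], [-1.0, 0.03, 0.01, 3.69], [0.02, 0.15, 0.99, 1311.9], [0.0, 0.0, 0.0, 1.0]] [[523.9948653780386, 0.0, 322.0802138045055], [0.0, 523.9948653780386, 233.95787083115], [0.0, 0.0, 1.0]] ['pixels', 'depth', 'mtx', 'camera_from_world']
```

View pics/top.png

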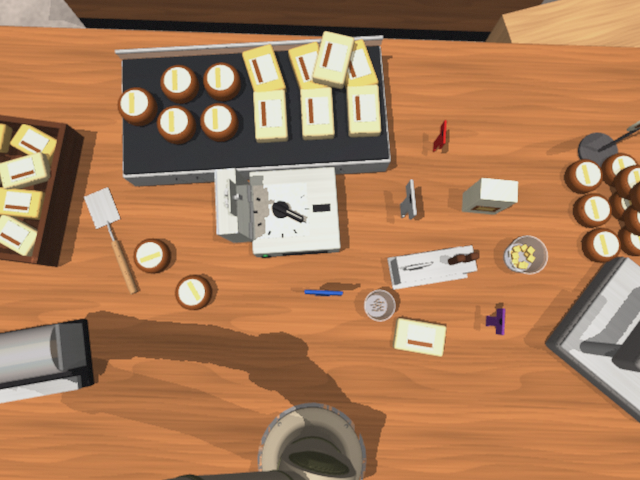

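View pics/scene.png

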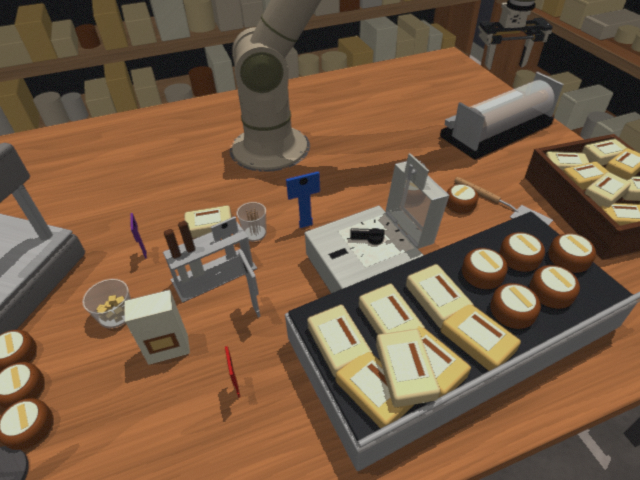

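Top view: console at (295,210) with the open guard at (232,205) and dial at (283,211); rack at (432,266). Key candidates: blue (323,292), purple (497,320), red (440,137), loose grey (409,200), and grey in the rack (415,267). The key should be grey and the smaller of the two greys. I'll measure both and confirm in one crop.

Run:
```python
from h import *
t=dict(np.load("pics/top.npz")); s=dict(np.load("pics/scene.npz"))
a=cv2.resize(t["pixels"][160:300,370:540],None,fx=4,fy=4,interpolation=cv2.INTER_CUBIC)
b=cv2.resize(s["pixels"][190:330,130:290],None,fx=4,fy=4,interpolation=cv2.INTER_CUBIC)
x=cv2.resize(t["pixels"][150:270,200:350],None,fx=3,fy=3)
o=np.zeros((600,800,3),np.uint8)
a=cv2.resize(a,(400,330));b=cv2.resize(b,(400,350))
x=cv2.resize(t["pixels"][155:265,205:350],(400,303),interpolation=cv2.INTER_CUBIC);y=cv2.resize(s["pixels"][150:300,300:450],(300,300),interpolation=cv2.INTER_CUBIC)
o=np.zeros((600,800,3),np.uint8);o[:297,:400]=cv2.resize(a,(400,297));o[:300,400:]=cv2.resize(b,(400,300));o[300:600,:400]=x[:300];o[300:600,400:700]=y
cv2.imwrite("pics/crop1.png",o)
w=cloud(t); ws=cloud(s)
for n,W,p in[("top",w,[(409,200),(411,185),(405,213),(415,267),(405,267),(425,265),(395,262),(390,275),(475,255),(460,258),(283,211),(303,216),(321,208),(335,175),(335,245),(258,250),(262,175),(232,180),(232,230)]),("scene",ws,[(245,262),(255,305),(238,240),(225,238),(205,240),(366,236),(355,236),(412,165),(440,190)])]:
    for u,v in p: print(n,u,v,W[v,u].round(0))
```

```text
top 409 200 [ 609. -209.  129.]
top 411 185 [ 636. -207.  165.]
top 405 213 [ 596. -215.   40.]
top 415 267 [ 453. -220.  144.]
top 405 267 [ 454. -200.  132.]
top 425 265 [ 458. -241.  151.]
top 395 262 [ 470. -186.   74.]
top 390 275 [ 445. -185.   -5.]
top 475 255 [ 479. -343.  185.]
top 460 258 [ 471. -309.  190.]
top 283 211 [577.  82. 118.]
top 303 216 [566.  35. 117.]
top 321 208 [592.  -6.  89.]
top 335 175 [674. -37.  90.]
top 335 245 [504. -42.  91.]
top 258 250 [487. 138.  93.]
top 262 175 [668. 138.  90.]
top 232 180 [619. 185. 228.]
top 232 230 [512. 180. 226.]
scene 245 262 [ 606. -212.  166.]
scene 255 305 [ 622. -211.   42.]
scene 238 240 [ 477. -204.  103.]
scene 225 238 [ 463. -231.  107.]
scene 205 240 [ 447. -274.  102.]
scene 366 236 [579.  69. 108.]
scene 355 236 [566.  47. 104.]
scene 412 165 [555. 181. 258.]
scene 440 190 [616. 219. 223.]
```

View pics/crop1.png

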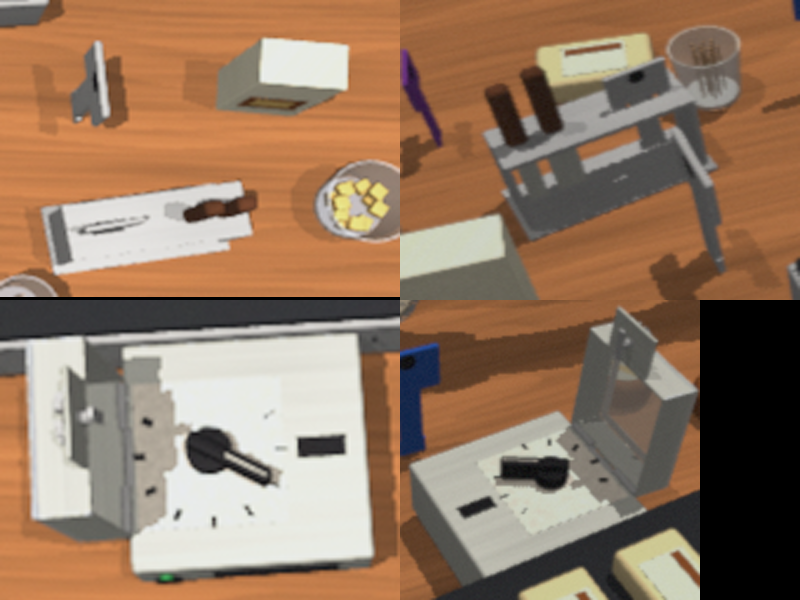

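The crop shows the rack's grey T key hanging at the plate (top (415,267), handle up to z≈150). The other grey T stands on the counter and reaches z≈166, so it is the larger one. The rack key is the one meant. The dial hub is at (283,211) with its tip at (303,217), near place 1. Next I'll fit the console and rack.

```bash
cat >> h.py <<'E'
def rect(w,lo,hi,bb,name):
    m=(w[...,2]>lo)&(w[...,2]<hi)&(w[...,0]>bb[0])&(w[...,0]<bb[1])&(w[...,1]>bb[2])&(w[...,1]<bb[3])
    m=cv2.morphologyEx(m.astype(np.uint8),cv2.MORPH_OPEN,np.ones((3,3)))>0
    P=w[m][:,:2].astype(np.float32); r=cv2.minAreaRect(P)
    print(name,m.sum(),np.median(w[m][:,2]).round(1),cv2.boxPoints(r).round(1).tolist(),r)
    return m
E
python3 - <<'E'
from h import *
t=dict(np.load("pics/top.npz")); w=cloud(t); ws=cloud(dict(np.load("pics/scene.npz")))
rect(w,84,97,(450,700,-60,160),"console"); 
rect(ws,84,97,(450,700,-60,160),"console_s")
rect(w,99,109,(400,530,-400,-150),"rack")
rect(ws,99,109,(400,530,-400,-150),"rack_s")
m=(w[...,2]>109)&(w[...,2]<126)&(w[...,0]>500)&(w[...,0]<640)&(w[...,1]>0)&(w[...,1]<125); print("ptr",m.sum())
P=w[m][:,:2]; d=P-P.mean(0); u=np.linalg.svd(d)[2][0]; print(P.mean(0),u,(d@u).min(),(d@u).max(),P[(d@u).argmin()],P[(d@u).argmax()])
for nm,W in(("top",w),("scene",ws)):
  m=(W[...,2]>118)&(W[...,2]<156)&(W[...,0]>400)&(W[...,0]<520)&(W[...,1]>-275)&(W[...,1]<-180)
  P=W[m]; print(nm,"key",len(P),P.min(0),P.max(0),np.median(P,0), np.polyfit(P[:,1],P[:,0],1) if len(P)>5 else 0)
# edges: right side (y min) and front
for nm,W in(("top",w),("scene",ws)):
  m=(W[...,2]>86)&(W[...,2]<94); 
  r=[];f=[]
  for x0 in range(505,670,15):
    q=m&(abs(W[...,0]-x0)<4)&(W[...,1]>-60)&(W[...,1]<60); r.append((x0,W[q][:,1].min()))
  for y0 in range(-30,130,15):
    q=m&(abs(W[...,1]-y0)<4)&(W[...,0]>450)&(W[...,0]<600); f.append((y0,W[q][:,0].min()))
  r=np.array(r);f=np.array(f);print(nm,"right y=",np.polyfit(r[:,0]-577,r[:,1],1),"front x=",np.polyfit(f[:,0]-82,f[:,1],1))
E
```

```text
console 6758 90.3 [[478.1000061035156, 154.5], [498.29998779296875, -55.400001525878906], [699.5999755859375, -36.0], [679.4000244140625, 173.8000030517578]] ((588.8617553710938, 59.237117767333984), (202.22869873046875, 210.83302307128906), 5.484168529510498)
console_s 4954 90.1 [[475.0, 153.60000610351562], [493.70001220703125, -52.900001525878906], [685.9000244140625, -35.5], [667.0999755859375, 171.0]] ((580.410888671875, 59.04135513305664), (192.95896911621094, 207.31155395507812), 5.17750883102417)
rack 1408 105.0 [[421.1000061035156, -194.89999389648438], [454.6000061035156, -371.8999938964844], [513.7000122070312, -360.70001220703125], [480.20001220703125, -183.8000030517578]] ((467.4122314453125, -277.8061828613281), (60.11147689819336, 180.06195068359375), 10.720417976379395)
rack_s 1201 104.6 [[413.5, -192.89999389648438], [447.20001220703125, -369.8999938964844], [512.2000122070312, -357.5], [478.3999938964844, -180.5]] ((462.824462890625, -275.17840576171875), (66.12774658203125, 180.17681884765625), 10.786185264587402)
ptr 270
[578.1788821   75.14209344] [0.42011996 0.90746858] -42.6846402083212 34.71604996131951 [563.11787592  35.07766389] [589.8530843 107.9933517]
top key 96 [ 448.89473077 -257.1193286   119.69502459] [ 465.28325591 -199.14811075  154.5174876 ] [ 457.25300229 -226.30580052  147.68902373] [-2.15811344e-01  4.08121766e+02]
scene key 299 [ 446.36766598 -255.15474415  118.1023152 ] [ 465.16796303 -196.63510861  152.00165089] [ 456.64753361 -226.5063912   136.61491776] [-2.15839709e-01  4.07756272e+02]
top right y= [  0.10351092 -46.59843309] front x= [-9.85993012e-02  4.85664985e+02]
scene right y= [  0.10051028 -44.31222284] front x= [-8.91629148e-02  4.83187730e+02]
```

```bash
cat >> h.py <<'E'
def plan(wps,claw,start=None,step=39.,turn=.115):
    """wps: (x,y,z,yaw[,roll-tilt rotvec world]); prints tool-axis rows in cm/rad"""
    s=get_state()
    p=np.array(s["ee_pos"] if start is None else start[:3],float)
    M=R.from_euler("xyz",s["eef_rot"]) if start is None else R.from_euler("z",start[3])*R.from_euler("x",np.pi)
    rows=[]
    for w in wps:
        T=R.from_euler("z",w[3])*R.from_euler("x",np.pi); q=np.array(w[:3],float)
        rv=(M.inv()*T).as_rotvec()
        n=int(max(np.ceil(np.linalg.norm(q-p)/step),np.ceil(np.linalg.norm(rv)/turn),1))
        for i in range(n):
            d=M.inv().apply((q-p)/(n-i)); t=np.r_[(d/10).round(2),(rv/n).round(3)]
            rows.append([float(v) for v in t]+[claw])
            p=p+M.apply(t[:3]*10); M=M*R.from_rotvec(t[3:])
    print(len(rows),"end",p.round(1),M.as_euler("xyz").round(3))
    for i in range(0,len(rows),12): print(str(rows[i:i+12]).replace(" ",""))
E
python3 - <<'E'
from h import *
plan([(290,470,400,2.3),(575,75,400,1.669)],0)
E
```

```text
20 end [575.  75. 400.] [-3.141e+00  1.000e-03  1.666e+00]
[[-2.29,-2.81,-1.4,-0.0,0.0,0.083,0],[-2.52,-2.61,-1.4,-0.0,0.0,0.083,0],[-2.73,-2.39,-1.4,-0.0,0.0,0.083,0],[-2.91,-2.15,-1.39,-0.0,0.0,0.083,0],[-3.08,-1.9,-1.4,-0.0,0.0,0.083,0],[-3.23,-1.64,-1.39,-0.0,0.0,0.083,0],[-3.36,-1.37,-1.4,-0.0,0.0,0.083,0],[-3.73,-0.4,0.0,-0.0,0.0,0.049,0],[-3.74,-0.22,0.0,-0.0,0.0,0.049,0],[-3.75,-0.03,0.0,-0.0,0.0,0.049,0],[-3.74,0.15,0.01,-0.0,0.0,0.049,0],[-3.73,0.33,0.0,-0.0,0.0,0.049,0]]
[[-3.71,0.52,0.01,-0.0,0.0,0.049,0],[-3.68,0.7,0.0,-0.0,0.0,0.049,0],[-3.64,0.87,0.01,-0.0,0.0,0.049,0],[-3.6,1.05,0.0,-0.0,0.0,0.049,0],[-3.54,1.23,0.01,-0.0,0.0,0.049,0],[-3.48,1.4,0.0,-0.0,0.0,0.049,0],[-3.4,1.57,0.01,-0.0,0.0,0.049,0],[-3.32,1.73,0.0,-0.0,0.0,0.049,0]]
```

Call:
drive_tool(
  targets=[
    [[-2.29,-2.81,-1.4,0,0,0.083,0],[-2.52,-2.61,-1.4,0,0,0.083,0],[-2.73,-2.39,-1.4,0,0,0.083,0],[-2.91,-2.15,-1.4,0,0,0.083,0],[-3.08,-1.9,-1.4,0,0,0.083,0],[-3.23,-1.64,-1.4,0,0,0.083,0],[-3.36,-1.37,-1.4,0,0,0.083,0],[-3.73,-0.4,0,0,0,0.049,0],[-3.74,-0.22,0,0,0,0.049,0],[-3.75,-0.03,0,0,0,0.049,0],[-3.74,0.15,0,0,0,0.049,0],[-3.73,0.33,0,0,0,0.049,0]],
  ],
)

```text
time_s: 1.1
ee_pos: [400.2, 316.5, 400.8]
eef_rot: [-3.142, -0.0, 2.056]
wrist_force: [0.5, -0.8, 0.4]
width: 0.19
grasp_force: 0.0
```

Call:
drive_tool(
  targets=[
    [[-3.71,0.52,0,0,0,0.049,0],[-3.68,0.7,0,0,0,0.049,0],[-3.64,0.87,0,0,0,0.049,0],[-3.6,1.05,0,0,0,0.049,0],[-3.54,1.23,0,0,0,0.049,0],[-3.48,1.4,0,0,0,0.049,0],[-3.4,1.57,0,0,0,0.049,0],[-3.32,1.73,0,0,0,0.049,0]],
  ],
)

```text
time_s: 1.77
ee_pos: [575.6, 73.5, 400.6]
eef_rot: [-3.141, -0.0, 1.664]
wrist_force: [0.6, 0.8, -0.6]
width: 0.007
grasp_force: 0.0
```

Run:
```python
from h import *
c=wrist(); s=get_state(); print(s["ee_pos"],s["eef_rot"],s["joint_positions"].round(2),s["time_s"]); np.savez("pics/w1",**c)
print(c["tool_from_camera"].round(3).tolist(),c["mtx"].tolist())
cv2.imwrite("pics/w1.png",c["pixels"])
w=cloud(c); z=w[...,2]
m=(z>112)&(z<126)&(w[...,0]>500)&(w[...,0]<660)&(w[...,1]>0)&(w[...,1]<140)&(c["pixels"].max(-1)<90)
P=w[m][:,:2]; r=cv2.minAreaRect(P.astype(np.float32)); print("ptr",m.sum(),r,cv2.boxPoints(r).round(1).tolist())
m=(z>84)&(z<96)&(w[...,0]>450)&(w[...,0]<700)&(w[...,1]<160)&(w[...,1]>-60)
print(rect(w,86,95,(450,700,-60,165),"cons").sum())
```

```text
[578.96331809  66.699829   401.07579436] [3.13878726 0.00409274 1.65319087] [-0.57  0.35  0.49  1.84 -0.19  1.    0.08] 1.8167
[[-0.001, 0.964, 0.265, 72.515], [1.0, 0.001, -0.0, 0.687], [-0.001, 0.265, -0.964, -81.732], [0.0, 0.0, 0.0, 1.0]] [[378.16183731473046, 0.0, 317.05674515536833], [0.0, 378.16183731473046, 237.37050537645675], [0.0, 0.0, 1.0]]
ptr 903 ((575.1941528320312, 73.60980224609375), (76.837646484375, 14.064533233642578), 65.23030853271484) [[552.7000122070312, 41.70000076293945], [565.5, 35.79999923706055], [597.7000122070312, 105.5], [584.9000244140625, 111.4000015258789]]
cons 31929 90.1 [[476.1000061035156, 161.39999389648438], [495.79998779296875, -53.0], [695.5999755859375, -34.599998474121094], [675.7999877929688, 179.8000030517578]] ((585.8306884765625, 63.408050537109375), (200.59713745117188, 215.31336975097656), 5.2591552734375)
31929
```

View pics/w1.png

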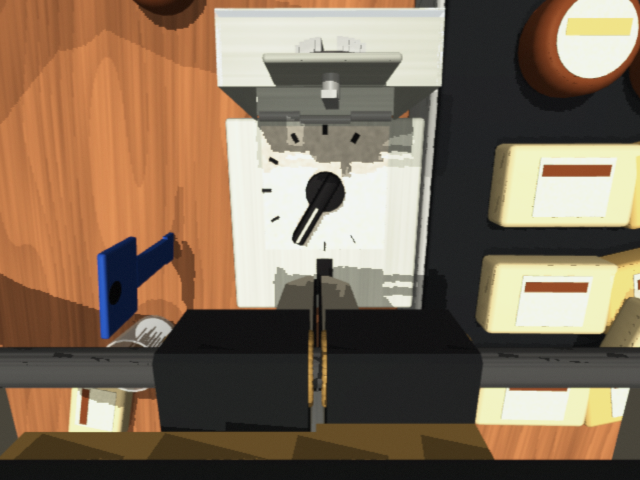

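The wrist view shows the pointer from the hub (325,190) to its tip (299,241). It lies on place 2: the thin tick for 0 is at (352,238), 1 at (325,245), 3 at (276,218), 4 at (267,190) and 5 at (272,160). I'll check the closed fingertip's footprint and plan the push.

Run:
```python
from h import *
c=dict(np.load("pics/w1.npz")); c["T"]=c["tool_from_camera"]; w=cloud(c)
for u,v in[(322,264),(328,268),(316,268),(320,290),(320,320),(250,320),(250,345),(250,390),(400,320),(170,320),(318,380),(165,345),(470,345),(325,262)]: print(u,v,w[v,u].round(1))
m=(w[...,2]>60)&(w[...,2]<90); q=w[m]; print(len(q),q.min(0),q.max(0))
for a in range(0,90,10):
    q=w[(w[...,2]>a)&(w[...,2]<=a+10)]
    if len(q): print(a,len(q),q.min(0).round(1),q.max(0).round(1))
s=get_state(); print(s["ee_pos"],s["eef_rot"],s["time_s"])
```

```text
322 264 [-65.5   6.2 310.5]
328 268 [-70.   12.8 310.1]
316 268 [-70.5  -0.4 311.4]
320 290 [ 6.6  2.  71.6]
320 320 [ 7.   1.8 43.1]
250 320 [ 35.  -13.3 -10.2]
250 345 [ 35.2 -11.6 -20.1]
250 390 [ 27.7 -11.5 -23. ]
400 320 [ 34.9  18.1 -10. ]
170 320 [-179.8 -205.8  399.8]
318 380 [ 26.2   0.9 -18.1]
165 345 [ 34.7 -27.5 -19.4]
470 345 [ 34.8  28.9 -19.7]
325 262 [-62.8   9.5 309.5]
1319 [ -8.12325379 -14.23571718  60.04310994] [ 9.04230806 15.98050435 85.1375595 ]
0 55 [ -8.2 -78.9   0. ] [10.5 80.1  4.9]
20 59 [-9.4 -0.3 23. ] [ 7.6  2.  29.9]
30 151 [ 6.3 -1.8 30.1] [ 9.1  3.5 40. ]
40 261 [  6.2 -14.5  40. ] [ 9.  16.3 50. ]
50 831 [  6.  -15.1  50. ] [ 9.1 16.8 60. ]
60 666 [  6.1 -14.2  60. ] [ 9. 16. 70.]
70 497 [  6.2 -13.6  70. ] [ 9.  15.5 80. ]
80 156 [-8.1 -8.  80.2] [ 8.8 10.3 85.1]
[578.96331809  66.699829   401.07579436] [3.13878726 0.00409274 1.65319087] 1.8167
```

```bash
cat >> h.py <<'E'
AX=np.array([582.7,90.3]); CY=.0925
def ch(x,y,z,yaw=0.): # chiller xy -> world waypoint, tool y along chiller x at yaw 0
    q=AX+R.from_euler("z",CY).as_matrix()[:2,:2]@[x,y]; return (q[0],q[1],z,np.pi/2+CY+yaw)
def push(th,r=43,gap=0,z=182,hx=14,hy=7.5):
    t=np.radians(th); p=np.array([np.cos(t),-np.sin(t)]); n=np.array([-np.sin(t),-np.cos(t)])
    c=r*p-n*(7+hx*abs(n[0])+hy*abs(n[1])+gap); return ch(c[0],c[1],z)
E
python3 - <<'E'
from h import *
g=push(120,gap=9)
plan([g[:2]+(300,g[3]),g[:2]+(200,g[3]),g[:2]+(182,g[3]),g[:2]+(182,g[3])],0)
print("arc"); plan([push(a) for a in np.linspace(118,208,13)]+[push(208)],0,start=g)
e=push(208); b=push(205,gap=12); print("back"); plan([b,b[:2]+(330,b[3])],0,start=e)
E
```

```text
8 end [593.7  37.9 182. ] [-3.141  0.     1.663]
[[-0.98,0.4,3.37,0.001,0.001,-0.003,0],[-0.99,0.4,3.38,0.001,0.001,-0.003,0],[-0.99,0.4,3.37,0.001,0.001,-0.003,0],[0.0,0.0,3.33,-0.0,0.0,-0.0,0],[0.0,0.0,3.33,-0.0,0.0,-0.0,0],[0.01,0.01,3.34,-0.0,0.0,-0.0,0],[0.0,-0.0,1.8,-0.0,0.001,-0.001,0],[0.0,-0.0,-0.0,-0.0,0.0,-0.0,0]]
arc
14 end [535.2  88.2 182. ] [3.142 0.    1.663]
[[0.45,-0.61,-0.0,0.0,0.0,0.0,0],[0.05,-0.65,-0.0,0.0,0.0,0.0,0],[0.15,-0.65,-0.0,0.0,0.0,0.0,0],[0.26,-0.64,-0.0,0.0,0.0,0.0,0],[0.37,-0.61,-0.0,0.0,0.0,0.0,0],[0.47,-0.55,-0.0,0.0,0.0,0.0,0],[0.56,-0.48,-0.0,0.0,0.0,0.0,0],[0.65,-0.39,-0.0,0.0,0.0,0.0,0],[0.71,-0.28,-0.0,0.0,0.0,0.0,0],[0.49,-0.18,-0.0,0.0,0.0,0.0,0],[0.42,-0.15,-0.0,0.0,0.0,0.0,0],[0.47,-0.11,-0.0,0.0,0.0,0.0,0]]
[[0.5,-0.06,-0.0,0.0,0.0,0.0,0],[0.0,0.0,0.0,0.0,0.0,0.0,0]]
back
5 end [531.6  75.  330. ] [3.142 0.    1.663]
[[-1.29,-0.49,-0.0,0.0,0.0,0.0,0],[-0.0,-0.0,-3.7,0.0,0.0,0.0,0],[-0.0,-0.0,-3.7,0.0,0.0,0.0,0],[-0.0,-0.0,-3.7,0.0,0.0,0.0,0],[-0.0,-0.0,-3.7,0.0,0.0,0.0,0]]
```

Call:
drive_tool(
  targets=[
    [[-0.98,0.4,3.37,0,0,0,0],[-0.98,0.4,3.37,0,0,0,0],[-0.98,0.4,3.37,0,0,0,0],[0,0,3.33,0,0,0,0],[0,0,3.33,0,0,0,0],[0,0,0,0,0,0,0],[0,0,0,0,0,0,0]],
  ],
)

```text
time_s: 2.4
ee_pos: [589.0, 47.0, 232.0]
eef_rot: [-3.138, 0.0, 1.666]
wrist_force: [0.1, 0.1, 1.1]
width: 0.005
grasp_force: 0.0
```

Call:
drive_tool(
  targets=[
    [[-0.95,0.38,2.0,0,0,0,0],[0,0,2.0,0,0,0,0],[0,0,1.0,0,0,0,0],[0,0,0,0,0,0,0]],
  ],
)

```text
time_s: 2.73
ee_pos: [594.3, 38.4, 183.1]
eef_rot: [-3.141, -0.0, 1.666]
wrist_force: [-0.6, 0.4, -0.1]
width: 0.008
grasp_force: 0.0
```

Call:
drive_tool(
  targets=[
    [[0.45,-0.61,0,0,0,0,0],[0.05,-0.65,0,0,0,0,0],[0.15,-0.65,0,0,0,0,0],[0.26,-0.64,0,0,0,0,0],[0.37,-0.61,0,0,0,0,0],[0.47,-0.55,0,0,0,0,0],[0.56,-0.48,0,0,0,0,0],[0.65,-0.39,0,0,0,0,0],[0.71,-0.28,0,0,0,0,0],[0.49,-0.18,0,0,0,0,0],[0,0,0,0,0,0,0]],
  ],
)

```text
time_s: 3.65
ee_pos: [539.9, 75.6, 182.9]
eef_rot: [-3.141, 0.0, 1.667]
wrist_force: [-1.0, -2.2, 0.6]
width: 0.011
grasp_force: 1.1
```

Call:
drive_tool(
  targets=[
    [[0.42,-0.15,0,0,0,0,0],[0.47,-0.11,0,0,0,0,0],[0.5,-0.06,0,0,0,0,0],[0,0,0,0,0,0,0],[0,0,0,0,0,0,0]],
  ],
)

```text
time_s: 4.07
ee_pos: [535.3, 88.4, 182.9]
eef_rot: [-3.14, -0.0, 1.666]
wrist_force: [-1.4, -1.1, -0.1]
width: 0.004
grasp_force: 0.7
```

```bash
cat >> h.py <<'E'
def dial():
    c=capture("top"); w=cloud(c); z=w[...,2]
    m=(z>107)&(z<126)&(np.hypot(w[...,0]-AX[0],w[...,1]-AX[1])<66)&(c["pixels"].max(-1)<90)
    P=w[m][:,:2]; d=P.mean(0)-AX; r=cv2.minAreaRect(P.astype(np.float32))
    print("ptr",m.sum(),"cw",np.degrees(CY-np.arctan2(d[1],d[0]))%360,r)
E
python3 -c "
from h import *
s=get_state();print(s['ee_pos'],s['wrist_force'],s['time_s']);dial()
c=capture('scene');w=cloud(c);m=(w[...,2]>108)&(w[...,2]<126)&(np.hypot(w[...,0]-AX[0],w[...,1]-AX[1])<66)&(c['pixels'].max(-1)<90);P=w[m][:,:2];print(m.sum(),cv2.minAreaRect(P.astype(np.float32)))
"
```

```text
[535.25528504  88.3668493  182.86538369] [-1.43615846 -1.08143163 -0.10414103] 4.0667
ptr 0 cw nan ((0.0, 0.0), (0.0, 0.0), 0.0)
190 ((564.75439453125, 92.01528930664062), (36.154296875, 74.56219482421875), 82.40109252929688)h.py:51: RuntimeWarning: Mean of empty slice.
  P=w[m][:,:2]; d=P.mean(0)-AX; r=cv2.minAreaRect(P.astype(np.float32))
  ret = um.true_divide(
```

Call:
drive_tool(
  targets=[
    [[-1.2,0,0,0,0,0,0],[-0.3,0,-3.7,0,0,0,0],[0,0.5,-4,0,0,0,0],[-1,2,-4,0,0,0,0],[-1,2,-4,0,0,0,0],[0,0,-4,0,0,0,0],[0,0,0,0,0,0,0]],
  ],
)

```text
time_s: 4.75
ee_pos: [583.5, 56.8, 380.0]
eef_rot: [3.13, -0.001, 1.663]
wrist_force: [0.9, 0.4, -0.5]
width: 0.002
grasp_force: 0.0
```

Run:
```python
from h import *
c=wrist(); np.savez("pics/w2",**c); w=cloud(c); z=w[...,2]
print(c["T"][:3,3].round(0),get_state()["ee_pos"])
m=(z>112)&(z<126)&(np.hypot(w[...,0]-AX[0],w[...,1]-AX[1])<66)&(c["pixels"].max(-1)<90)
P=w[m][:,:2]; d=P.mean(0)-AX; print(m.sum(),"cw",np.degrees(CY-np.arctan2(d[1],d[0]))%360,cv2.minAreaRect(P.astype(np.float32)))
# guard: points in chiller frame
q=(w[...,:2]-AX)@R.from_euler("z",CY).as_matrix()[:2,:2]; G=np.dstack([q,z])
m=(G[...,1]>60)&(G[...,1]<260)&(z>100)&(abs(G[...,0])<90)
for a in range(100,300,20):
    k=m&(z>=a)&(z<a+20); 
    if k.sum(): print(a,k.sum(),G[k].min(0).round(0),np.median(G[k],0).round(0),G[k].max(0).round(0))
g=capture("top"); t=cloud(g); q=(t[...,:2]-AX)@R.from_euler("z",CY).as_matrix()[:2,:2]; G=np.dstack([q,t[...,2]]);m=(G[...,1]>60)&(G[...,1]<200)&(G[...,2]>100)&(abs(G[...,0])<90)
for a in range(100,320,20):
    k=m&(G[...,2]>=a)&(G[...,2]<a+20); 
    if k.sum(): print(a,k.sum(),G[k].min(0).round(0),np.median(G[k],0).round(0),G[k].max(0).round(0))
```

```text
[577. 129. 462.] [581.97804665  57.48982987 376.69937528]
1162 cw 212.05896630925477 ((565.2645263671875, 98.51786041259766), (14.098981857299805, 76.67536163330078), 65.31021118164062)
100 414 [-70.  71. 100.] [ 67.  89. 110.] [ 70. 109. 120.]
120 423 [-70.  73. 120.] [ 67.  88. 130.] [ 70. 105. 140.]
140 419 [-70.  75. 140.] [ 67.  87. 150.] [ 70. 101. 160.]
160 390 [-70.  78. 160.] [ 67.  86. 170.] [ 70.  97. 180.]
180 338 [-70.  80. 180.] [ 67.  85. 189.] [ 70.  93. 200.]
200 247 [-70.  82. 200.] [ 67.  84. 209.] [ 70.  90. 220.]
220 6518 [-70.  71. 220.] [ -9.  94. 228.] [ 70. 111. 240.]
240 2169 [-35.  71. 240.] [  1.  88. 252.] [ 34.  90. 260.]
260 4526 [-35.  73. 260.] [ -0.  90. 274.] [ 35.  95. 280.]
280 13 [-31.  91. 280.] [ -7.  92. 280.] [ 31.  93. 281.]
200 1 [-39. 117. 220.] [-39. 117. 220.] [-39. 117. 220.]
220 690 [-69.  83. 220.] [ 29. 116. 226.] [ 73. 129. 233.]
240 4 [  5.  87. 255.] [ 17.  93. 258.] [ 30. 101. 259.]
260 98 [-15.  87. 261.] [ 11.  93. 273.] [ 35. 102. 280.]
280 8 [ -0.  90. 280.] [ 26.  91. 281.] [ 35.  92. 282.]
```

The pointer axis is 210.0° clockwise, so the dial is at 5. The guard's outer top edge is at chiller y≈129, z≈224 (φ≈1.68). I'll go over and behind it.

```bash
cat >> h.py <<'E'
def gp(phi,rho=115):
    if phi>1.57: y=69-140*np.cos(phi)+44*np.sin(phi); z=208
    else: y=69-rho*np.cos(phi)+44*np.sin(phi); z=90+rho*np.sin(phi)+44*np.cos(phi)
    return ch(0,y+8,z+84)
E
python3 - <<'E'
from h import *
plan([ch(0,-10,402),ch(0,155,402),ch(0,155,292)],0)
print("push"); plan([gp(p) for p in np.linspace(1.62,.04,22)],0,start=ch(0,155,292),step=14)
E
```

```text
9 end [568.4 244.7 292. ] [-3.141  0.     1.663]
[[2.19,0.51,-2.77,0.004,-0.001,0.002,0],[3.3,-0.0,-0.0,-0.0,0.0,-0.0,0],[3.3,-0.0,-0.0,-0.0,0.0,-0.0,0],[3.3,-0.0,-0.0,-0.0,0.0,-0.0,0],[3.3,-0.0,-0.0,-0.0,0.0,-0.0,0],[3.3,-0.0,-0.01,-0.0,0.0,-0.0,0],[0.0,0.0,3.67,-0.0,0.0,-0.0,0],[0.0,0.0,3.67,-0.0,0.0,-0.0,0],[0.01,0.0,3.66,-0.0,0.0,-0.0,0]]
push
23 end [586.   54.4 222.6] [3.142 0.    1.663]
[[-1.36,0.0,0.0,0.0,0.0,0.0,0],[-1.36,0.0,0.0,0.0,0.0,0.0,0],[-0.98,0.0,0.19,0.0,0.0,0.0,0],[-0.89,0.0,-0.28,0.0,0.0,0.0,0],[-0.9,0.0,-0.2,0.0,0.0,0.0,0],[-0.91,0.0,-0.14,0.0,0.0,0.0,0],[-0.93,0.0,-0.07,0.0,0.0,0.0,0],[-0.92,0.0,-0.0,0.0,0.0,0.0,0],[-0.93,0.0,0.06,0.0,0.0,0.0,0],[-0.91,0.0,0.14,0.0,0.0,0.0,0],[-0.91,-0.0,0.21,0.0,0.0,0.0,0],[-0.88,0.0,0.27,0.0,0.0,0.0,0]]
[[-0.86,-0.0,0.34,0.0,0.0,0.0,0],[-0.84,0.0,0.41,0.0,0.0,0.0,0],[-0.8,0.0,0.46,0.0,0.0,0.0,0],[-0.76,0.0,0.52,0.0,0.0,0.0,0],[-0.72,0.0,0.58,0.0,0.0,0.0,0],[-0.68,0.0,0.64,0.0,0.0,0.0,0],[-0.63,0.0,0.68,0.0,0.0,0.0,0],[-0.57,0.0,0.72,0.0,0.0,0.0,0],[-0.52,0.0,0.77,0.0,0.0,0.0,0],[-0.46,0.0,0.81,0.0,0.0,0.0,0],[-0.39,0.0,0.83,0.0,0.0,0.0,0]]
```

Call:
drive_tool(
  targets=[
    [[2.2,0.4,-2.3,0,0,0,0],[3.3,0,0,0,0,0,0],[3.3,0,0,0,0,0,0],[3.3,0,0,0,0,0,0],[3.3,0,0,0,0,0,0],[3.3,0,0,0,0,0,0],[0,0,3.6,0,0,0,0],[0,0,3.6,0,0,0,0],[0,0,3.0,0,0,0,0],[0,0,0,0,0,0,0],[0,0,0,0,0,0,0]],
  ],
)

```text
time_s: 5.77
ee_pos: [565.5, 244.8, 291.8]
eef_rot: [-3.137, 0.002, 1.665]
wrist_force: [-0.4, -0.7, 0.5]
width: 0.002
grasp_force: 0.0
```

Close to target (568.4,244.7,292). I'll start the push.

Call:
drive_tool(
  targets=[
    [[-1.36,0.15,0,0,0,0,0],[-1.36,0.1,0,0,0,0,0],[-0.98,0,0.1,0,0,0,0],[-0.89,0,-0.2,0,0,0,0],[-0.9,0,-0.2,0,0,0,0],[-0.91,0,-0.14,0,0,0,0],[-0.93,0,-0.07,0,0,0,0],[-0.92,0,0,0,0,0,0],[-0.93,0,0.06,0,0,0,0],[-0.91,0,0.14,0,0,0,0],[-0.91,0,0.21,0,0,0,0],[-0.88,0,0.27,0,0,0,0]],
  ],
)

```text
time_s: 6.77
ee_pos: [580.0, 126.4, 291.7]
eef_rot: [-3.141, 0.0, 1.666]
wrist_force: [0.1, -0.2, -0.0]
width: 0.009
grasp_force: 0.2
```

Call:
drive_tool(
  targets=[
    [[-0.86,0,0.34,0,0,0,0],[-0.84,0,0.41,0,0,0,0],[-0.8,0,0.46,0,0,0,0],[-0.76,0,0.52,0,0,0,0],[-0.72,0,0.58,0,0,0,0],[-0.68,0,0.64,0,0,0,0],[-0.63,0,0.68,0,0,0,0],[-0.57,0,0.72,0,0,0,0],[-0.52,0,0.77,0,0,0,0],[-0.46,0,0.81,0,0,0,0],[0,0,0,0,0,0,0],[0,0,0,0,0,0,0]],
  ],
)

```text
time_s: 7.77
ee_pos: [586.5, 59.2, 232.2]
eef_rot: [-3.14, 0.0, 1.665]
wrist_force: [0.1, 0.3, 0.9]
width: 0.005
grasp_force: 0.0
```

Run:
```python
from h import *
plan([ch(0,-35,270),ch(0,-125,330)],.5)
```

```text
4 end [594.3 -34.2 330. ] [-3.141  0.     1.663]
[[-0.37,-0.09,-3.78,-0.001,0.0,0.002,0.5],[-3.0,-0.0,-2.0,-0.0,0.0,0.0,0.5],[-3.0,-0.0,-2.0,-0.0,0.0,0.0,0.5],[-3.0,-0.0,-2.0,-0.0,0.0,0.0,0.5]]
```

Call:
drive_tool(
  targets=[
    [[-0.4,-0.1,-3.8,0,0,0,0.5],[-3,0,-2,0,0,0,0.5],[-3,0,-2,0,0,0,0.5],[-3,0,-2,0,0,0,0.5],[0,0,0,0,0,0,0.5],[0,0,0,0,0,0,0.5]],
  ],
)

```text
time_s: 8.27
ee_pos: [595.0, -35.9, 332.5]
eef_rot: [3.138, 0.0, 1.663]
wrist_force: [-0.1, 0.3, -0.1]
width: 0.389
grasp_force: 0.0
```

Run:
```python
from h import *
c=wrist(); np.savez("pics/w3",**c); print(get_state()["ee_pos"],get_state()["width"],get_state()["time_s"])
w=cloud(c); q=(w[...,:2]-AX)@R.from_euler("z",CY).as_matrix()[:2,:2]; z=w[...,2]
for y in (-60,-40,-20,0,20):
    k=(abs(q[...,0])<60)&(abs(q[...,1]-y)<4); print(y,np.nanmedian(z[k]).round(1),k.sum())
k=(abs(q[...,0])<28)&(abs(q[...,1]+96)<28)
for a in range(88,112,2): print(a,(k&(z>=a)&(z<a+2)).sum(),end="; ")
u=[int(v) for v in proj(c,np.append(ch(0,-96,0)[:2],104))]; print(u)
cv2.imwrite("pics/w3.png",cv2.resize(c["pixels"][max(0,u[1]-100):u[1]+100,u[0]-133:u[0]+133],(798,600),interpolation=cv2.INTER_CUBIC))
```

```text
[594.61635434 -34.10092812 331.32005041] 0.42921236758162395 8.3167
-60 134.7 1926
-40 133.9 2041
-20 133.8 2229
0 133.9 2263
20 133.8 2447
88 115; 90 112; 92 283; 94 1688; 96 474; 98 36; 100 26; 102 739; 104 496; 106 1; 108 0; 110 0; [314, 186]
```

View pics/w3.png

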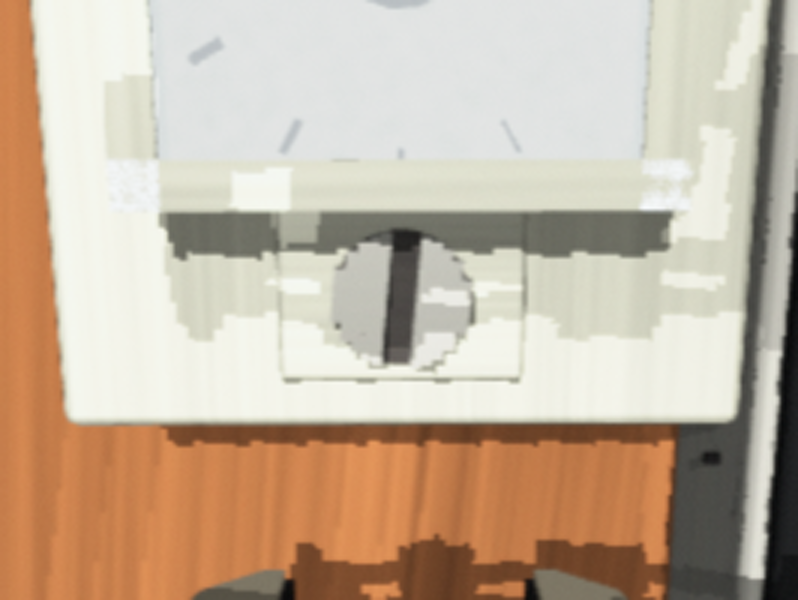

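The guard is shut (top at z 133.9) and the stud is visible at crop (403,298), with its slot running from (406,240) to (398,360). Next I'll measure the slot centre and angle, and plan the move to the rack.

Run:
```python
from h import *
c=dict(np.load("pics/w3.npz")); w=cloud(c); z=w[...,2]; K=c["mtx"]; T=c["T"]
q=(w[...,:2]-AX)@R.from_euler("z",CY).as_matrix()[:2,:2]
def onplane(u,v,h):
    d=T[:3,:3]@np.array([(u-K[0,2])/K[0,0],-(v-K[1,2])/K[1,1],-1]); o=T[:3,3]; return (o+d*(h-o[2])/d[2])[:2]
k=(np.hypot(q[...,0],q[...,1]+96)<26)&(z>100)&(z<108)
k=cv2.morphologyEx(k.astype(np.uint8),cv2.MORPH_OPEN,np.ones((2,2)))
v,u=np.nonzero(k); P=np.array([onplane(a,b,104) for a,b in zip(u,v)]); 
print("head",len(P),np.median(z[k>0]),cv2.minEnclosingCircle(P.astype(np.float32)),P.mean(0),"exp",ch(0,-96,0)[:2])
C=P.mean(0)
g=c["pixels"].max(-1); vv,uu=np.mgrid[0:480,0:640]
k=(np.hypot(q[...,0],q[...,1]+96)<30)&(g<100); v,u=np.nonzero(k)
P=np.array([onplane(a,b,104) for a,b in zip(u,v)]); P=P[np.hypot(*(P-C).T)<16]
d=P-P.mean(0); e=np.linalg.svd(d)[2][0]; print("slot",len(P),P.mean(0),e,"yaw of slot from y:",np.arctan2(-e[0]*np.sign(e[1]),abs(e[1])),"chiller",CY,(d@e).min(),(d@e).max(),(d@[-e[1],e[0]]).std()*3.46)
plan([(594,-34,340,1.663),(457+20,-226.5,320,1.784)],.5)
```

```text
head 1255 nan ((592.9030151367188, -5.5285797119140625), 19.826818466186523) [592.81794167  -5.57751681] exp (np.float64(591.5673421663931), np.float64(-5.289592754149268))
slot 304 [591.35909618  -4.40483641] [-0.02722135 -0.99962943] yaw of slot from y: -0.02722471097515838 chiller 0.0925 -14.748429134248278 16.786487840824112 7.02622580430111
7 end [ 477.1 -226.5  320. ] [3.141 0.    1.783]
[[0.02,-0.06,-0.87,0.001,-0.001,0.002,0.5],[-3.02,-2.24,0.33,0.0,0.0,-0.02,0.5],[-2.97,-2.3,0.33,0.0,0.0,-0.02,0.5],[-2.92,-2.36,0.34,0.0,0.0,-0.02,0.5],[-2.88,-2.41,0.33,0.0,0.0,-0.02,0.5],[-2.82,-2.47,0.34,0.0,0.0,-0.02,0.5],[-2.78,-2.52,0.33,0.0,0.0,-0.02,0.5]]
```

Call:
drive_tool(
  targets=[
    [[-3.2,-2.24,0,0,0,-0.02,0.5],[-3.2,-2.3,0,0,0,-0.02,0.5],[-3.2,-2.36,0,0,0,-0.02,0.5],[-3.2,-2.4,0,0,0,-0.02,0.5],[-3.1,-2.4,0,0,0,-0.02,0.5],[-3.1,-2.4,0,0,0,-0.02,0.5],[0,0,0,0,0,0,0.5],[0,0,0,0,0,0,0.5],[0,0,0,0,0,0,0.5]],
  ],
)

```text
time_s: 9.07
ee_pos: [483.1, -241.1, 330.2]
eef_rot: [-3.141, -0.001, 1.787]
wrist_force: [1.1, 0.1, -0.6]
width: 0.499
grasp_force: 0.0
```

Run:
```python
from h import *
c=wrist(); np.savez("pics/w4",**c); s=get_state(); print(s["ee_pos"],s["eef_rot"],s["width"],s["time_s"],s["joint_positions"].round(2))
w=cloud(c); z=w[...,2]; near=np.hypot(w[...,0]-457,w[...,1]+226.5)<50
k=near&(z>140)&(z<156); P=w[k]; r=cv2.minAreaRect(P[:,:2].astype(np.float32)); print("key top",len(P),np.median(P[:,2]),r,np.polyfit(P[:,1],P[:,0],1))
rect(w,100,109,(400,530,-400,-150),"plate")
# slot: dark/low gap in plate
for u0 in [proj(c,(457,-226.5,149))]: print(u0)
u=[int(v) for v in u0]
cv2.imwrite("pics/w4.png",cv2.resize(c["pixels"][max(0,u[1]-100):u[1]+100,u[0]-133:u[0]+133],(798,600),interpolation=cv2.INTER_CUBIC))
```

```text
[ 483.36742368 -240.67243007  330.17071139] [-3.14115785e+00 -1.15509922e-03  1.78836351e+00] 0.5015376826392959 9.1167 [ 0.04  0.37  0.44  2.01 -0.21  0.81  0.81]
key top 770 148.32699894414685 ((455.8355407714844, -226.55113220214844), (6.470373153686523, 59.28834915161133), 12.306591033935547) [-2.15307497e-01  4.07313290e+02]
plate 10357 104.8 [[418.70001220703125, -193.1999969482422], [451.20001220703125, -365.29998779296875], [510.3999938964844, -354.1000061035156], [477.8999938964844, -182.10000610351562]] ((464.55255126953125, -273.6905517578125), (60.20168685913086, 175.10350036621094), 10.698257446289062)
(np.float64(284.6330486788379), np.float64(210.93073161642053))
```

View pics/w4.png

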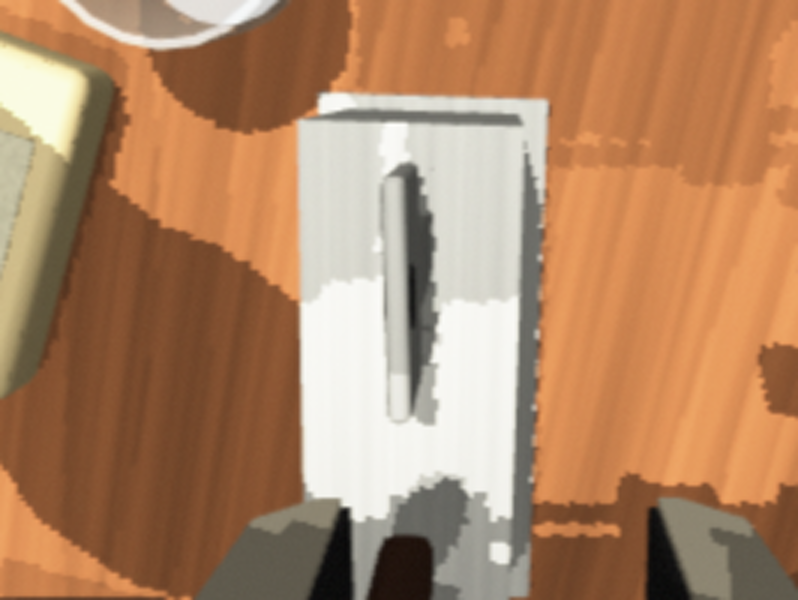

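The image shows the grey key edge-on in the rack plate, running from (393,180) to (400,418) in the crop. It is clear of the knives. I'll go over it and down.

Call:
drive_tool(
  targets=[
    [[1.0,-1.18,2.5,0,0,0,0.5],[1.0,-1.18,3.5,0,0,0,0.5],[0,0,3.5,0,0,0,0.5],[0,0,2.0,0,0,0,0.5],[0,0,1.0,0,0,0,0.5],[0,0,0.9,0,0,0,0.5],[0,0,0,0,0,0,0.5],[0,0,0,0,0,0,0.5]],
  ],
)

```text
time_s: 9.78
ee_pos: [455.8, -227.9, 197.1]
eef_rot: [3.141, 0.0, 1.787]
wrist_force: [0.7, 0.6, -0.3]
width: 0.495
grasp_force: 0.0
```

Aligned. I'll close firmly, then lift.

Call:
drive_tool(
  targets=[
    [[0.1,0,0.1,0,0,0,0.3],[0,0,0,0,0,0,0],[0,0,0,0,0,0,0],[0,0,0,0,0,0,0],[0,0,0,0,0,0,0],[0,0,0,0,0,0,0],[0,0,0,0,0,0,0],[0,0,0,0,0,0,0],[0,0,0,0,0,0,0]],
  ],
  newtons=50,
)

```text
time_s: 10.53
ee_pos: [455.0, -227.2, 195.9]
eef_rot: [3.141, 0.0, 1.786]
wrist_force: [-0.2, 1.1, 4.4]
width: 0.062
grasp_force: 50.0
```

Call:
drive_tool(
  targets=[
    [[0,0,-0.5,0,0,0,0],[0,0,-2,0,0,0,0],[0,0,-3,0,0,0,0],[0,0,-3.5,0,0,0,0],[0,0,-3.5,0,0,0,0],[0,0,-2.5,0,0,0,0],[0,0,0,0,0,0,0],[0,0,0,0,0,0,0]],
  ],
)

```text
time_s: 11.2
ee_pos: [455.1, -227.1, 346.9]
eef_rot: [3.139, 0.001, 1.786]
wrist_force: [0.2, 0.1, -1.5]
width: 0.06
grasp_force: 50.0
```

Run:
```python
from h import *
for n in("scene","top"):
    c=capture(n); np.savez("pics/b"+n,**c); w=cloud(c); z=w[...,2]
    k=(np.hypot(w[...,0]-455,w[...,1]+227)<40)&(z>170)&(z<245); P=w[k]
    if len(P):
        print(n,len(P),P.min(0).round(1),P.max(0).round(1))
        for a in range(170,245,10):
            Q=P[(P[:,2]>=a)&(P[:,2]<a+10)]
            if len(Q): print(a,len(Q),Q[:,1].min().round(1),Q[:,1].max().round(1),np.median(Q,0).round(1))
    u=[int(v) for v in proj(c,(455.8,-226.5,105))]; print(u)
    cv2.imwrite(f"pics/b{n}.png",cv2.resize(c["pixels"][u[1]-45:u[1]+45,u[0]-60:u[0]+60],(400,300),interpolation=cv2.INTER_CUBIC))
a=cv2.imread("pics/bscene.png");b=cv2.imread("pics/btop.png");cv2.imwrite("pics/b.png",np.hstack([a,b]))
```

```text
scene 263 [ 451.  -238.7  180.6] [ 461.  -213.3  244.9]
180 41 -238.6 -213.3 [ 456.1 -226.4  185.7]
190 40 -238.7 -213.4 [ 456.8 -226.7  195.5]
200 40 -236.7 -214.6 [ 456.6 -225.2  204.7]
210 39 -236.7 -214.6 [ 456.6 -226.2  215.3]
220 39 -236.6 -214.4 [ 456.4 -225.7  224.9]
230 41 -236.8 -215.4 [ 456.8 -225.8  235.3]
240 23 -236.4 -215.0 [ 456.2 -225.5  242. ]
[226, 235]
top 12 [ 453.  -226.4  178.4] [ 456.5 -215.3  238.6]
170 1 -215.5 -215.5 [ 456.5 -215.5  178.4]
180 1 -218.7 -218.7 [ 453.8 -218.7  184.7]
190 4 -226.4 -215.3 [ 454.8 -215.9  193.4]
200 4 -222.6 -217.3 [ 453.9 -219.2  208. ]
220 1 -218.3 -218.3 [ 453.9 -218.3  228.9]
230 1 -218.4 -218.4 [ 453.  -218.4  238.6]
[414, 267]
```

View pics/b.png

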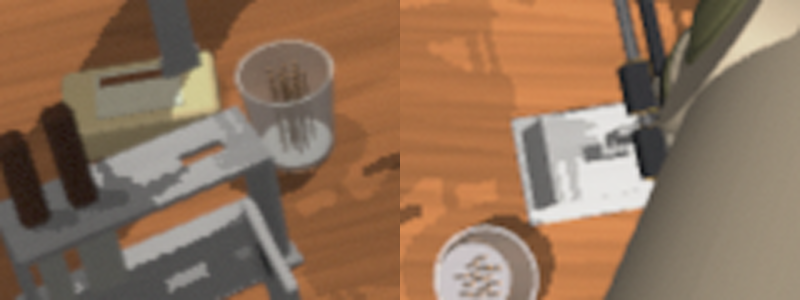

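The scene crop shows the empty slot at about (203,153) and the key in hand above it. I'll measure the slot and plan the move to the stud.

Run:
```python
from h import *
c=dict(np.load("pics/bscene.npz")); T=np.linalg.inv(c["camera_from_world"]); K=c["mtx"]
hsv=cv2.cvtColor(c["pixels"],cv2.COLOR_BGR2HSV)
m=((hsv[...,1]>60)).astype(np.uint8); u0,v0=int(226-60+203/3.33),int(235-45+153/3.33)
n,L,st,ce=cv2.connectedComponentsWithStats(m,connectivity=4)
r=L[v0-8:v0+8,u0-14:u0+14]; print((u0,v0),[(i,st[i].tolist()) for i in np.unique(r) if i])
i=L[v0,u0]
def onp(u,v,h):
    d=T[:3,:3]@np.array([(u-K[0,2])/K[0,0],-(v-K[1,2])/K[1,1],-1]); o=T[:3,3]; return (o+d*(h-o[2])/d[2])[:2]
v,u=np.nonzero(L==i); P=np.array([onp(a,b,105) for a,b in zip(u,v)]); print(len(P),cv2.minAreaRect(P.astype(np.float32)),P.mean(0))
print("stud move")
plan([(500,-150,350,1.70),(592.5,-5.5,345,1.544)],0,start=(455.1,-227.1,347,1.786))
```

```text
(226, 235) [(np.int32(8), [0, 0, 640, 480, 187860]), (np.int32(814), [221, 233, 12, 7, 30])]
30 ((455.789306640625, -226.5352020263672), (7.27317476272583, 27.776927947998047), 11.607020378112793) [ 455.89539659 -226.56995945]
stud move
8 end [592.5  -5.5 345. ] [3.142 0.    1.544]
[[2.19,2.01,-0.1,-0.0,-0.0,0.029,0],[2.25,1.95,-0.1,-0.0,-0.0,0.029,0],[2.3,1.88,-0.1,-0.0,-0.0,0.029,0],[2.63,2.2,0.1,-0.0,-0.0,0.031,0],[2.7,2.12,0.1,-0.0,-0.0,0.031,0],[2.76,2.04,0.1,-0.0,-0.0,0.031,0],[2.82,1.95,0.1,-0.0,-0.0,0.031,0],[2.89,1.86,0.1,-0.0,-0.0,0.031,0]]
```

Call:
drive_tool(
  targets=[
    [[2.19,2.01,0,0,0,0.029,0],[2.25,1.95,0,0,0,0.029,0],[2.3,1.88,0,0,0,0.029,0],[2.63,2.2,0,0,0,0.031,0],[2.7,2.12,0,0,0,0.031,0],[2.76,2.04,0,0,0,0.031,0],[2.82,1.95,0,0,0,0.031,0],[2.89,1.86,0,0,0,0.031,0],[0,0,3,0,0,0,0],[0,0,3,0,0,0,0],[0,0,0,0,0,0,0],[0,0,0,0,0,0,0]],
  ],
)

```text
time_s: 12.3
ee_pos: [591.2, -5.8, 283.6]
eef_rot: [-3.136, 0.001, 1.543]
wrist_force: [-0.2, -0.3, -0.1]
width: 0.062
grasp_force: 50.0
```

Run:
```python
from h import *
c=wrist(); np.savez("pics/w5",**c); s=get_state(); print(s["ee_pos"],s["eef_rot"],s["time_s"],s["joint_positions"].round(2))
u=[int(v) for v in proj(c,(592.3,-5.3,104))]; print(u)
cv2.imwrite("pics/w5.png",cv2.resize(c["pixels"][u[1]-60:u[1]+60,u[0]-80:u[0]+80],(800,600),interpolation=cv2.INTER_CUBIC))
```

```text
[592.04226362  -6.21076118 285.23230028] [-3.13913603e+00  9.11712959e-04  1.54272248e+00] 12.35 [-0.39  0.49  0.44  1.95 -0.29  0.77  0.19]
[318, 237]
```

View pics/w5.png

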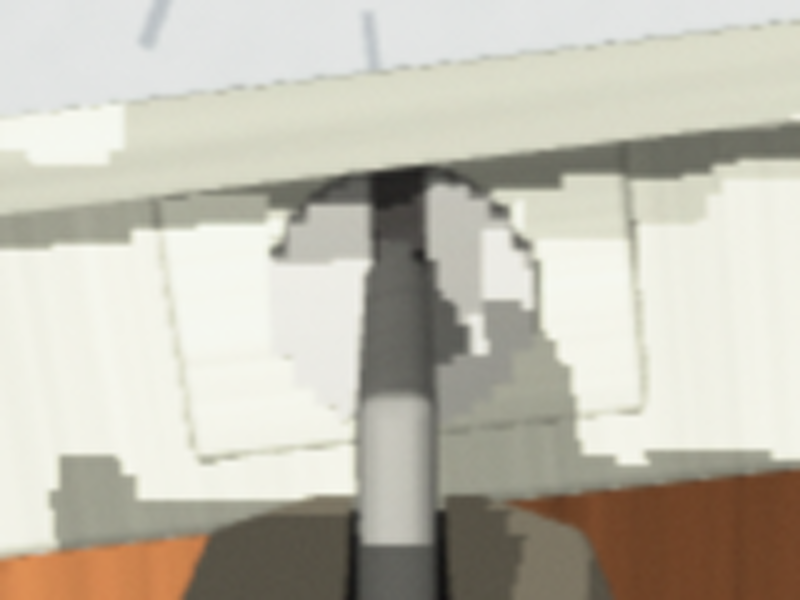

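The crop shows the slot centred at about column 399 and the blade end at about columns 372–425 (centre 399), so they are aligned. I'll lower in slowly.

Call:
drive_tool(
  targets=[
    [[0,0,0.6,0,0,0,0],[0,0,0.5,0,0,0,0],[0,0,0.3,0,0,0,0],[0,0,0.3,0,0,0,0],[0,0,0.2,0,0,0,0],[0,0,0,0,0,0,0],[0,0,0,0,0,0,0]],
  ],
)

```text
time_s: 12.93
ee_pos: [592.4, -5.6, 266.9]
eef_rot: [3.141, -0.0, 1.544]
wrist_force: [-0.2, -0.8, -1.5]
width: 0.058
grasp_force: 50.0
```

Call:
drive_tool(
  targets=[
    [[0,0,0.2,0,0,0,0],[0,0,0.15,0,0,0,0],[0,0,0,0,0,0,0],[0,0,0,0,0,0,0]],
  ],
)

```text
time_s: 13.27
ee_pos: [592.4, -5.5, 263.2]
eef_rot: [3.142, 0.0, 1.544]
wrist_force: [-0.2, 0.2, -1.7]
width: 0.062
grasp_force: 50.0
```

In the slot with no contact force. I'll turn clockwise.

Call:
drive_tool(
  targets=[
    [[0,0,0,0,0,0.1,0],[0,0,0,0,0,0.12,0],[0,0,0,0,0,0.12,0],[0,0,0,0,0,0.12,0],[0,0,0,0,0,0.12,0],[0,0,0,0,0,0.12,0],[0,0,0,0,0,0.12,0],[0,0,0,0,0,0.12,0],[0,0,0,0,0,0.12,0],[0,0,0,0,0,0.12,0],[0,0,0,0,0,0.1,0],[0,0,0,0,0,0,0]],
  ],
)

```text
time_s: 14.27
ee_pos: [591.2, -4.9, 262.9]
eef_rot: [-3.14, 0.003, 0.26]
wrist_force: [-5.2, 2.1, 2.9]
width: 0.063
grasp_force: 50.0
```

Call:
drive_tool(
  targets=[
    [[0,0,0,0,0,0.1,0],[0,0,0,0,0,0.07,0],[0,0,0,0,0,0.05,0],[0,0,0,0,0,0.05,0],[0,0,0,0,0,0,0],[0,0,0,0,0,0,0]],
  ],
)

```text
time_s: 14.77
ee_pos: [591.3, -4.8, 262.9]
eef_rot: [-3.14, 0.003, -0.002]
wrist_force: [-3.5, 2.8, 1.8]
width: 0.067
grasp_force: 50.0
```

```bash
python3 -c "
from h import *
s=get_state();print(s['ee_pos'],s['eef_rot'],s['wrist_force'],s['torque'],s['time_s'],s['joint_positions'].round(2))"
```

```text
[591.34726017  -4.79042412 262.93842739] [-3.14019225e+00  2.79957157e-03 -1.95660818e-03] [-3.51398042  2.80415018  1.82890303] [0.68842858 1.5275474  0.03064941] 14.7667 [-0.64  0.64  0.88  1.98 -0.67  0.84 -0.96]
```

Call:
drive_tool(
  targets=[
    [[0,0,0,0,0,0.05,0],[0,0,0,0,0,0.05,0],[0,0,0,0,0,0,0],[0,0,0,0,0,0,0]],
  ],
)

```text
time_s: 15.1
ee_pos: [591.6, -4.7, 263.0]
eef_rot: [-3.14, 0.002, -0.101]
wrist_force: [-4.2, 3.3, 1.8]
width: 0.059
grasp_force: 50.0
```

```bash
python3 -c "
from h import *
s=get_state();print(s['ee_pos'],s['eef_rot'],s['wrist_force'],s['torque'],s['time_s'],s['width'])"
```

```text
[591.55931042  -4.7488796  262.96625552] [-3.14041444e+00  2.47546472e-03 -1.01276455e-01] [-4.19999508  3.31812175  1.83557399] [0.91565767 1.5785669  0.05778225] 15.1 0.05885623215865624
```

Call:
drive_tool(
  targets=[
    [[0,0,0,0,0,0.05,0],[0,0,0,0,0,0.05,0],[0,0,0,0,0,0,0],[0,0,0,0,0,0,0]],
  ],
)

```text
time_s: 15.43
ee_pos: [591.7, -4.8, 263.0]
eef_rot: [-3.141, 0.002, -0.2]
wrist_force: [-4.1, 2.5, 1.0]
width: 0.065
grasp_force: 50.5
```

```bash
python3 -c "
from h import *
s=get_state();print(s['ee_pos'],s['eef_rot'],s['wrist_force'],s['torque'],s['time_s'],s['width'])
c=wrist();np.savez('pics/w6',**c)
u=[int(v) for v in proj(c,(592.3,-5.3,104))]; print(u)
cv2.imwrite('pics/w6.png',cv2.resize(c['pixels'][u[1]-75:u[1]+75,u[0]-100:u[0]+100],(800,600),interpolation=cv2.INTER_CUBIC))"
```

```text
[591.73184127  -4.78320077 262.98080169] [-3.14107337e+00  2.24197577e-03 -2.00011239e-01] [-4.10177165  2.48890247  0.96979481] [1.019564   1.52914686 0.64075853] 15.4333 0.06481724327206956
[317, 248]
```

View pics/w6.png

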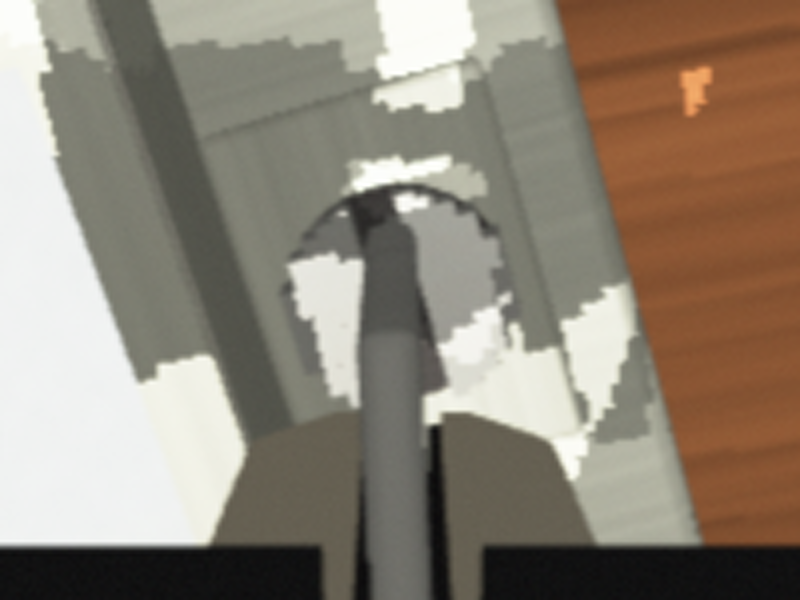

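The torque jumped to 0.64 N m, so the stud is at its stop. The slot, from (372,205) to (437,385), now runs parallel to the guard's edge. I'll ease back within the play and lift out.

Call:
drive_tool(
  targets=[
    [[0,0,0,0,0,-0.08,0],[0,0,0,0,0,-0.08,0],[0,0,0,0,0,-0.08,0],[0,0,0,0,0,0,0],[0,0,-0.5,0,0,0,0],[0,0,-0.7,0,0,0,0],[0,0,-2,0,0,0,0],[0,0,-3,0,0,0,0],[0,0,-2.5,0,0,0,0],[0,0,0,0,0,0,0],[0,0,0,0,0,0,0]],
  ],
)

```text
time_s: 16.4
ee_pos: [593.0, -5.9, 351.9]
eef_rot: [3.141, -0.003, 0.033]
wrist_force: [-0.2, 0.1, -1.4]
width: 0.061
grasp_force: 50.0
```

Run:
```python
from h import *
s=get_state();print(s['ee_pos'],s['eef_rot'],s['wrist_force'],s['time_s'])
c=wrist();np.savez('pics/w7',**c);K=c["mtx"];T=c["T"]
def onp(u,v,h):
    d=T[:3,:3]@np.array([(u-K[0,2])/K[0,0],-(v-K[1,2])/K[1,1],-1]); o=T[:3,3]; return (o+d*(h-o[2])/d[2])[:2]
v,u=np.mgrid[0:480,0:640]; g=c["pixels"].max(-1)
P=np.array([onp(a,b,104) for a,b in zip(u[g<75],v[g<75])]); C=np.array([592.2,-5.2]); P=P[np.hypot(*(P-C).T)<17]
print(len(P))
uu=[int(x) for x in proj(c,(592.3,-5.3,104))]; print(uu)
cv2.imwrite('pics/w7.png',cv2.resize(c['pixels'][max(0,uu[1]-75):uu[1]+75,uu[0]-100:uu[0]+100],(800,600),interpolation=cv2.INTER_CUBIC))
plan([(500,-150,350,1.2),(455.8,-226.5,350,1.571+.195)],0)
```

```text
[592.99527599  -5.89045878 351.85868766] [ 3.14143104 -0.00341814  0.03328462] [-0.21182396  0.06249485 -1.38365652] 16.4
104
[315, 221]
16 end [ 455.8 -226.5  350. ] [3.14  0.    1.765]
[[-0.88,1.29,0.0,0.0,-0.0,-0.106,0],[-1.02,1.18,0.0,0.0,-0.0,-0.106,0],[-1.13,1.07,0.01,0.0,-0.0,-0.106,0],[-1.24,0.94,0.0,0.0,-0.0,-0.106,0],[-1.34,0.81,0.01,0.0,-0.0,-0.106,0],[-1.41,0.66,0.0,0.0,-0.0,-0.106,0],[-1.48,0.51,0.01,0.0,-0.0,-0.106,0],[-1.52,0.35,0.0,0.0,-0.0,-0.106,0],[-1.55,0.19,0.01,0.0,-0.0,-0.106,0],[-1.56,0.02,0.0,0.0,-0.0,-0.106,0],[-1.55,-0.14,0.01,0.0,-0.0,-0.106,0],[-1.75,-0.27,-0.0,0.0,-0.0,-0.113,0]]
[[-1.7,-0.46,-0.0,0.0,-0.0,-0.113,0],[-1.64,-0.66,-0.0,0.0,-0.0,-0.113,0],[-1.56,-0.83,-0.0,0.0,-0.0,-0.113,0],[-1.45,-1.01,-0.01,0.0,-0.0,-0.113,0]]
```

View pics/w7.png

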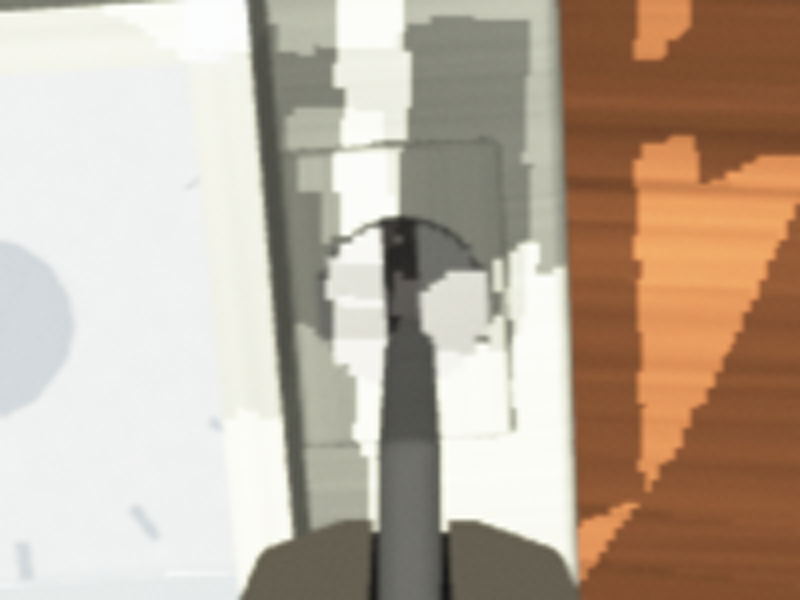

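The stud's slot (columns 383–418, rows 215–330) lies along the guard's edge, i.e. the chiller's x: locked. Now back to the rack.

Call:
drive_tool(
  targets=[
    [[-0.88,1.29,0,0,0,-0.106,0],[-1.02,1.18,0,0,0,-0.106,0],[-1.13,1.07,0,0,0,-0.106,0],[-1.24,0.94,0,0,0,-0.106,0],[-1.34,0.81,0,0,0,-0.106,0],[-1.41,0.66,0,0,0,-0.106,0],[-1.48,0.51,0,0,0,-0.106,0],[-1.52,0.35,0,0,0,-0.106,0],[-1.55,0.19,0,0,0,-0.106,0],[-1.56,0.02,0,0,0,-0.106,0],[-1.55,-0.14,0,0,0,-0.106,0],[-1.75,-0.27,0,0,0,-0.113,0]],
  ],
)

```text
time_s: 17.45
ee_pos: [490.3, -165.5, 349.2]
eef_rot: [-3.14, 0.0, 1.318]
wrist_force: [0.0, -0.6, -1.3]
width: 0.061
grasp_force: 50.0
```

Call:
drive_tool(
  targets=[
    [[-1.7,-0.46,0,0,0,-0.113,0],[-1.64,-0.66,0,0,0,-0.113,0],[-1.56,-0.83,0,0,0,-0.113,0],[-1.45,-1.01,0,0,0,-0.113,0],[0,0,3,0,0,0,0],[0,0,2,0,0,0,0],[0,0,0,0,0,0,0],[0,0,0,0,0,0,0],[0,0,0,0,0,0,0]],
  ],
)

```text
time_s: 18.2
ee_pos: [455.9, -226.7, 300.6]
eef_rot: [-3.141, 0.0, 1.765]
wrist_force: [0.4, -1.0, -0.4]
width: 0.062
grasp_force: 50.0
```

Run:
```python
from h import *
s=get_state();print(s['ee_pos'],s['eef_rot'],s['time_s'])
c=capture("scene"); w=cloud(c); z=w[...,2]
k=(np.hypot(w[...,0]-455,w[...,1]+227)<40)&(z>115)&(z<200); P=w[k]
for a in range(120,200,10):
    Q=P[(P[:,2]>=a)&(P[:,2]<a+10)]
    if len(Q): print(a,len(Q),Q.min(0).round(1),Q[:,1].max().round(1),np.median(Q,0).round(1))
plan([(455.2,-227.2,300,1.571+.2)],0)
```

```text
[ 455.89420095 -226.70334015  300.55277176] [-3.14110867e+00  3.26222512e-05  1.76454809e+00] 18.2
130 23 [ 453.1 -238.1  133.8] -213.8 [ 456.5 -226.3  137.4]
140 38 [ 453.6 -238.5  140.1] -212.5 [ 456.6 -226.6  144.8]
150 35 [ 454.  -237.5  150.3] -214.1 [ 457.2 -225.4  154.3]
160 34 [ 454.6 -236.4  160.7] -214.4 [ 457.  -225.9  165.3]
170 36 [ 452.6 -236.5  170.2] -214.1 [ 457.7 -225.7  175. ]
180 35 [ 454.8 -236.1  180.1] -214.9 [ 457.9 -225.3  184.9]
190 38 [ 454.1 -236.5  190.2] -214.6 [ 457.3 -227.3  194.1]
1 end [ 455.2 -227.2  300. ] [ 3.141 -0.     1.771]
[[-0.03,-0.1,0.09,0.0,0.001,-0.006,0]]
```

Call:
drive_tool(
  targets=[
    [[0,-0.05,1.5,0,0,0,0],[0,0,1.0,0,0,0,0],[0,0,0.6,0,0,0,0],[0,0,0.6,0,0,0,0],[0,0,0.6,0,0,0,0],[0,0,0,0,0,0,0],[0,0,0,0,0,0,0]],
  ],
)

```text
time_s: 18.83
ee_pos: [455.2, -226.7, 257.2]
eef_rot: [-3.141, -0.0, 1.765]
wrist_force: [1.1, 1.2, -1.0]
width: 0.062
grasp_force: 50.0
```

Inside the slot with no contact force. I'll lower until nearly seated.

Call:
drive_tool(
  targets=[
    [[0,0,1.5,0,0,0,0],[0,0,1.5,0,0,0,0],[0,0,1.3,0,0,0,0],[0,0,0.8,0,0,0,0],[0,0,0.5,0,0,0,0],[0,0,0.3,0,0,0,0],[0,0,0,0,0,0,0],[0,0,0,0,0,0,0]],
  ],
)

```text
time_s: 19.5
ee_pos: [455.4, -226.9, 198.6]
eef_rot: [3.141, 0.0, 1.765]
wrist_force: [0.4, 0.2, -1.7]
width: 0.058
grasp_force: 50.0
```

Call:
drive_tool(
  targets=[
    [[0,0,0.1,0,0,0,0],[0,0,0.1,0,0,0,0],[0,0,0,0,0,0,0],[0,0,0,0,0,0,0]],
  ],
)

```text
time_s: 19.83
ee_pos: [455.3, -226.7, 196.5]
eef_rot: [3.141, 0.0, 1.765]
wrist_force: [-0.0, 0.2, -2.2]
width: 0.063
grasp_force: 50.0
```

Next I'll lower by 0.5 mm and release gently (small drop at most), opening to half.

Call:
drive_tool(
  targets=[
    [[0,0,0.05,0,0,0,0],[0,0,0.05,0,0,0,0.06],[0,0,0,0,0,0,0.1],[0,0,0,0,0,0,0.15],[0,0,0,0,0,0,0.25],[0,0,0,0,0,0,0.4],[0,0,0,0,0,0,0.5],[0,0,0,0,0,0,0.5],[0,0,0,0,0,0,0.5]],
  ],
)

```text
time_s: 20.58
ee_pos: [455.2, -226.7, 195.2]
eef_rot: [-3.142, 0.0, 1.765]
wrist_force: [-0.3, 0.6, -0.4]
width: 0.459
grasp_force: 0.0
```

Call:
drive_tool(
  targets=[
    [[0,0,-1,0,0,0,0.5],[0,0,-3,0,0,0,0.5],[0,0,-4,0,0,0,0.5],[0,0,-4,0,0,0,0.5],[-2,2,-3,0,0,0,0.5],[-2,2,-2,0,0,0,0.5],[-2,0,0,0,0,0,0.5],[0,0,0,0,0,0,0.5],[0,0,0,0,0,0,0.5],[0,0,0,0,0,0,0.5]],
  ],
)

```text
time_s: 21.42
ee_pos: [505.2, -277.3, 365.1]
eef_rot: [-3.141, -0.001, 1.764]
wrist_force: [-0.3, 0.3, 0.8]
width: 0.503
grasp_force: 0.0
```

Run:
```python
from h import *
s=get_state();print(s['ee_pos'],s['wrist_force'],s['time_s'],s['width'])
for n in("scene","top"):
    c=capture(n); w=cloud(c); z=w[...,2]
    k=(np.hypot(w[...,0]-455,w[...,1]+227)<40)&(z>115)&(z<160); P=w[k]
    if len(P)>5: print(n,len(P),P.min(0).round(1),P.max(0).round(1),np.polyfit(P[:,1],P[:,0],1))
    q=(w[...,:2]-AX)@R.from_euler("z",CY).as_matrix()[:2,:2]
    k=(abs(q[...,0])<60)&(q[...,1]<50)&(q[...,1]>-60)&(z>60); print(n,"guard z",np.median(z[k]),k.sum())
    cv2.imwrite(f"pics/e{n}.png",c["pixels"])
    w0=cloud(dict(np.load(f"pics/{n}.npz")))
```

```text
[ 505.19771326 -277.33009853  365.05158654] [-0.34898172  0.28056992  0.76959248] 21.4167 0.5028217111400293
scene 327 [ 448.3 -254.7  115.2] [ 464.7 -196.1  151.2] [-2.05361327e-01  4.10733512e+02]
scene guard z 134.0352476705549 1822
top 94 [ 450.3 -257.3  116.2] [ 464.8 -198.2  154.2] [-1.89277856e-01  4.14621607e+02]
top guard z 134.01709963942642 2456
```

View pics/escene.png

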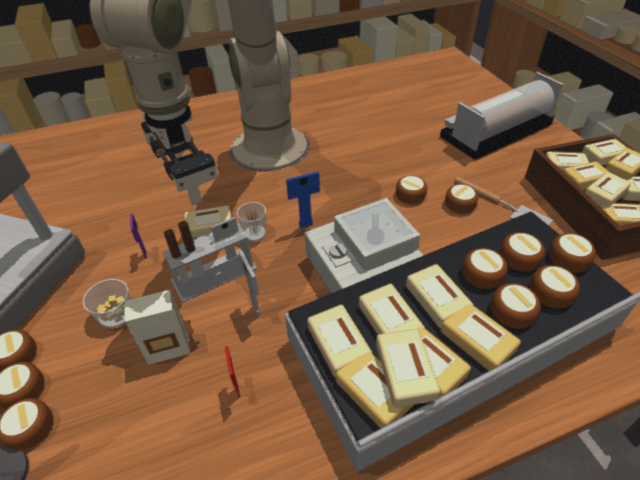

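The final scene view shows the key in the rack at (226,232), the guard shut at (375,230), and the dial's pointer seen through the guard towards the robot's side at (377,218). The loose things look undisturbed. I'll hand in.

```bash
python3 -c "
from bench import *
print(job_done())"
```

```text
the job is handed in; nothing more can be done
None
```

I handed the job in at about 21 s: dial turned to 5, guard shut over it, stud turned to its stop with the flat key, key hung back in its rack slot, and the loose things left where they were.

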